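Drive out the seized hinge pin of the cheese portioning stop

TASK

The brass hinge pin of the blue swing stop has seized. Take the orange-handled drift punch from its grey stand, feel its tip into the bore in the top of the hinge barrel and press the pin steadily down and fully out until it stands on the floor of the blue catch cup underneath, never pushing harder than about 30 N; then gently put the punch back upright in its stand, seated on its collar. Touch the hinge with nothing but the punch, and leave the wrapped cheese, label roll and bottle where they are.

Things in the scene. Friction and masses are not known exactly. Their poses are not given: they have to be found in the camera images.
- rig: Hinge fixture, fixed to the table: white base board 160 x 130 x 12 mm (x, y, z), origin at the centre of the board's underside, z up. Two steel posts at y = +-42 mm (x +-25 mm, up to z = 60 mm) carry a round aluminium hinge barrel, 48 mm diameter, z = 60 to 90 mm. A blue swing stop, 8 mm thick, z = 56 to 80 mm, reaches 100 mm out to +x.
- rig_mark (a point): Point on the hinge's eccentric adjuster axis, level with the barrel's flat top, 90 mm above the board's underside (height true). The barrel, its vertical through bore (9.5 mm diameter, 1.5 mm chamfer) and the pin are clamped off-centre: the bore's axis is 4.4 to 5.6 mm from this point, in an unknown direction that is not measured, only seen or felt. It does not give under the punch.
- rig_cup (a point): Centre of the inner floor of the blue open catch cup under the barrel, 17 mm above the board's underside; the cup is 37 mm across outside, its rim 42 mm above the board's underside.
- pin (a joint): How far the brass pin (8.4 mm diameter, 14 mm head at its lower end) is driven down, m. At 0 its upper end is 6 mm below the barrel's top; it starts at 0 to 0.005. At 0.035 it stands on the cup's floor, a hard stop, upper end 41 mm below the barrel's top. Moving it takes about 9 N plus 2 N for each 10 mm/s of speed; it stays where it is left.
- punch: Loose steel drift punch, 120 mm long, 0.10 to 0.20 kg; origin at its tip, z from tip to handle. Shank 7 mm diameter, 55 mm long; round collar 25 mm diameter from 55 to 60 mm; orange handle, 16 mm square, from 60 to 120 mm, flat faces along the punch's x and y axes. It starts upright in the stand's hole, hanging on its collar.
- punch_tip (a point): The centre of the punch's tip end.
- punch_grip (a point): Where to grip the punch: the handle's axis, 92 mm above the tip.
- stand: Grey punch stand, fixed to the table, 90 x 90 x 62 mm, origin at the centre of its underside, z up. In the middle of its top is a square hole, 12 mm wide along the stand's x and y, right through. Seated, the punch's collar lies on the stand's top and its tip is 7 mm above the table.
- pack: Bystander: paper-wrapped cheese with a green spot, 75 x 60 x 50 mm, origin under its centre.
- roll: Bystander: paper label roll lying flat, 70 mm across, 40 mm high, origin under its centre.
- sanitiser: Bystander: standing bottle, 60 mm diameter, 150 mm high, origin under its centre.

How it is judged:
On the way, in this order (a step that is already met when the one before it is completed fails the run):
1. the punch is drawn out of its stand (z of punch_tip in the frame of stand above 0.066 m), for 0.1 s.
2. the punch, in the bore, has driven the pin down to the floor of the cup (within 3 mm) (value of joint pin above 0.032 m and z of punch_tip in the frame of rig below 0.062 m and horizontal distance between punch_tip and rig_mark below 0.012 m), for 0.1 s.
3. the punch is drawn out of the hinge (z of punch_tip in the frame of rig above 0.092 m), for 0.1 s.
At the end, for the whole second after the job is handed in: The pin is down within 3 mm of the catch cup's floor; the punch hangs in its stand: tip within 6 mm of the stand's axis and 4 to 12 mm above the stand's underside, within 0.12 rad of upright, at rest and released (value of joint pin above 0.032 m and horizontal distance between punch_tip and stand below 0.006 m and z of punch in the frame of stand between 0.004 and 0.012 m and angle between punch's own z axis and vertical below 0.12 rad and linear speed of punch below 0.02 m/s); the robot touches nothing.
It fails at once if the punch presses on the hinge fixture or its pin with more than 36 N (contact force between punch and rig above 36 N).
It fails at once if the gripper or arm touches the hinge fixture (over 2 N) (contact force between any of the fingers, the arm and rig above 2 N).
It fails at once if the punch is pushed on its stand with more than 40 N (contact force between punch and stand above 40 N).
It fails at once if the wrapped cheese, label roll or bottle is moved more than 15 mm (distance of any of pack, roll, sanitiser from where it was at the start of the episode above 0.015 m).
It also fails if it takes over 67 s, if anything falls off the work surface, if the arm or the gripper's body presses on something with over 40 N, if the wrist force passes 120 N, or if a joint passes its speed limit or range.

ROBOT

A 6-joint arm with a two-finger parallel gripper is mounted at the origin on the work surface. World frame = base frame: x ahead of the robot, y to its left, z up, the work surface at z = 0. Lengths are in m, angles in rad, forces in N, time in s.
With the tool pointing down it reaches from about 0.35 to 0.775 m from the base axis. Payload 7.3 kg.
Tool frame: the origin (TCP) lies at the centre of the arm's flange, where the gripper is bolted on; the fingertips stand 178 mm ahead of it and the grasp point (between the pads) lies 159 mm ahead of it (tip_extent is the distance from the TCP to the fingertips, in m); z points along the fingers, y is the line along which they close (so a half turn about z gives the same grasp; the last joint's range is limited). The gripper opens to 92 mm and grips with 3 to 60 N. Pads are 19 mm wide; open, the fingers measure 130 mm over their backs; the gripper's body (75 mm by 190 mm) begins 47 mm behind the grasp point.
Start: joints at [-1.401, 0.342, 1.524, -0, 1.275, -0.146], TCP at [0.163, -0.499, 0.405] pointing down, gripper open.
Joint ranges: [-2.53, 2.53], [-0.77, 2.02], [0.04, 2.7], [-1, 4.14], [0.28, 2.66], [-3.11, 3.11]. Speed limits (rad/s): [2.57, 2.57, 3.14, 3.14, 3.14, 3.14].

INTERFACE

Orientations are given as [roll, pitch, yaw] about the fixed x, y, z axes, in that order (R = Rz(yaw) Ry(pitch) Rx(roll)).
In Python, from cell import * gives the robot as it stands.
- The arm moves only by the tool arm_command, never from a script. Its arguments are lists of equal length, an entry for each row: "xyz": the shift along the world's x, y, z in mm, a list of three; "spin": the turn about the world's z in degrees. In form: {"xyz": [[tx, ty, tz], ...], "spin": [spin, ...]}. A call has 1 to 20 rows; each row shifts and turns the commanded pose from where the row before left it; what a row does not reach is not made up. A row lasts 1/10 s, in which the tool goes at most 50 mm and 8.59 degrees, less where a joint would pass 70% of its speed; a pose out of reach is approached as far as the arm can. A call with a gripper value outside its range is refused whole. "jaw" is the opening, from -1 (shut) to 1 (fully open), set as the call begins (left out, the last holds). The fingers move at their own pace and stop on an object; "squeeze" is the grip in N (left out, the last holds). Time passes only in rows, so rows that do not move let the fingers close. It gives the time, the measured TCP pose, the force, the opening and the grip force at its end, in the units of the state.
- observe(): the state, without advancing time (a new reading comes with each control period).
- read_camera(name): name is "scene" or "top" or "wrist"; returns a dict with "img" (480x640x3 uint8, red, green, blue), "depth" (480x640 float32, m along the optical axis (not along the pixel's ray), 0 where there is no reading), "fx", "fy", "cx", "cy" (pixels), "dist_coeffs" ([k1, k2, p1, p2, k3] as OpenCV has them; the pictures are not rectified), "world_from_camera" (4x4, takes a point from camera to world coordinates). Camera axes: x right, y up, looking along -z (the intrinsics and any distortion apply to the point x, -y, -z); pixel columns grow to the right and rows downward; lengths in m; the calibration is good to about 2 mm. A picture is of the moment at which its call begins.
- hand_in(): hands the job in; it is judged then, once.
The state is a dict: "time": time; "qpos": joint angles; "qvel": joint speeds; "joint_efforts": joint torques, N m; "tool_pos": TCP position; "tool_rot": TCP orientation; "contact_force": force on the tool from outside, world axes, zero at the start; "torque": the same for the moment, N m; "opening": finger opening in m; "grip_force": force on a finger pad.
Only numpy, scipy, OpenCV 4.12 (cv2) and the standard library are available. Lean on these libraries where they do the work, as an engineer would, in place of code of your own. Each camera call takes 0.05 s, during which the arm holds its last target. There are 200 camera calls.

## Working session

There is one attempt and no reset: what is moved stays moved. The work goes in short steps, Python scripts to look and compute and a tool call to move; the robot and the scene stay as the last step left them, time stands still between calls to the robot, and variables do not carry over. Pictures are saved under pics/ and viewed, at most 10 in all, crops included, and the job is handed in when it is done.

Besides the shell and the picture viewer there is one more tool, called after "Request:" as a command line: name --pt "numbers of a row" for each row, then --argument value for the rest. arm_command: Moves the arm, as the interface text tells. Its arguments: {"type":"object","properties":{"xyz":{"type":"array","items":{"type":"array","items":{"type":"number"}}},"spin":{"type":"array","items":{"type":"number"}},"jaw":{"type":"number"},"squeeze":{"type":"number"}},"required":["xyz","spin"]}

```bash
ls; mkdir -p pics
cat > h.py <<'E'
from cell import *
import numpy as np, cv2
def K(c): return np.array([[c['fx'],0,c['cx']],[0,c['fy'],c['cy']],[0,0,1.]])
def ray(c,uv):
    p=cv2.undistortPoints(np.array(uv,float).reshape(-1,1,2),K(c),np.array(c['dist_coeffs'],float))[:,0]
    d=np.c_[p[:,0],-p[:,1],-np.ones(len(p))]; T=np.array(c['world_from_camera'])
    return T[:3,3], d@T[:3,:3].T
def onz(c,uv,z):
    o,d=ray(c,uv); return o+d*((z-o[2])/d[:,2])[:,None]
def proj(c,P):
    T=np.linalg.inv(np.array(c['world_from_camera'])); q=np.atleast_2d(P)@T[:3,:3].T+T[:3,3]
    q=q*[1,-1,-1]
    return cv2.projectPoints(q,np.zeros(3),np.zeros(3),K(c),np.array(c['dist_coeffs'],float))[0][:,0]
def save(c,n): cv2.imwrite(n,c['img'][:,:,::-1])
E
python3 - <<'E'
from h import *
import pickle
print(observe())
for n in ['top','scene']:
    c=read_camera(n); save(c,f'pics/{n}0.png'); pickle.dump(c,open(n+'0.pkl','wb'))
    print(n,c['fx'],c['cx'],c['cy'],c['dist_coeffs'],np.round(c['world_from_camera'],3).tolist())
E
```

```text
pics
{'time': 0.0, 'qpos': array([-1.40100515e+00,  3.42729591e-01,  1.52499541e+00,  3.12913291e-05,
        1.27541585e+00, -1.45993665e-01]), 'qvel': array([ 0.00030926, -0.00075174, -0.00118492,  0.00035709,  0.00070256,
        0.00028725]), 'joint_efforts': array([-2.32031991e-03, -4.31238198e+01, -2.44221103e+01,  7.15794484e-02,
        5.61091723e-02, -1.27075969e-04]), 'tool_pos': array([ 0.16305158, -0.49890194,  0.40404873]), 'tool_rot': array([-3.14006528e+00, -2.54829106e-04,  3.15775512e-01]), 'contact_force': array([ 0.00232138, -0.71704374,  0.81022861]), 'torque': array([-0.00665606, -0.0433221 ,  0.02107637]), 'grip_force': 0.0, 'opening': 0.09199356419411148}
top 553.337238062437 322.4595837515479 237.15201168136736 [-0.03068262  0.          0.          0.          0.        ] [[-0.02, 0.994, -0.11, 0.496], [-1.0, -0.02, -0.005, 0.005], [-0.007, 0.11, 0.994, 0.983], [0.0, 0.0, 0.0, 1.0]]
scene 551.6905829069601 315.70119505543033 234.33366395427166 [-0.13691386  0.          0.          0.          0.        ] [[0.901, -0.361, 0.24, 0.793], [0.433, 0.756, -0.49, -0.403], [-0.005, 0.546, 0.838, 0.801], [0.0, 0.0, 0.0, 1.0]]
```

View pics/top0.png

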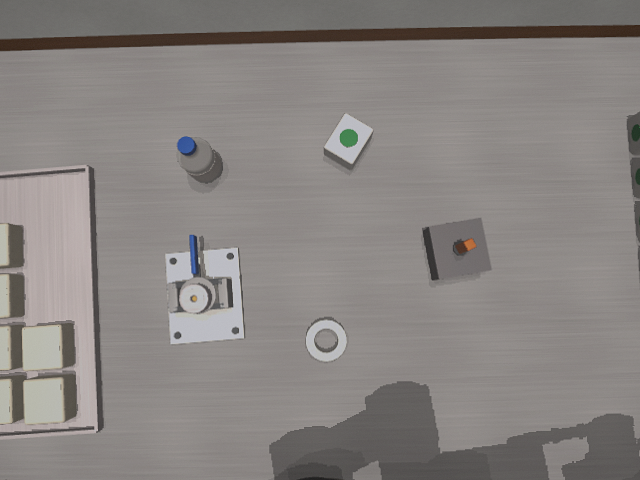

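View pics/scene0.png

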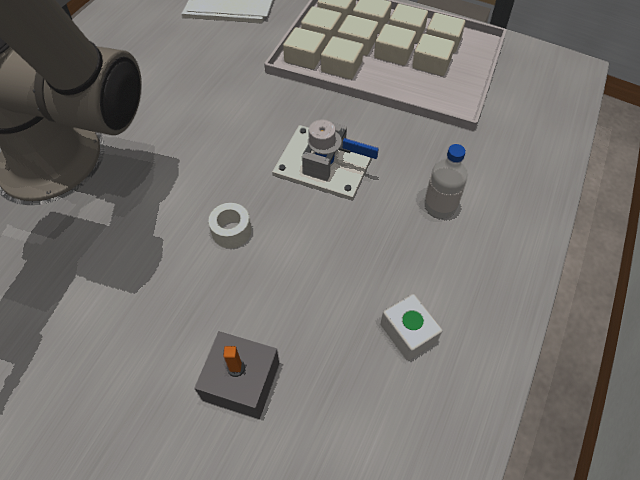

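The top view shows the rig near (203,295) and the stand near (457,248) with the orange handle at (469,244). The bottle is at (197,155), the cheese at (349,138) and the roll at (326,340). In the scene view the stand is at (238,372) and the barrel at (322,135).

Run:
```python
from h import *
import pickle
c=pickle.load(open('top0.pkl','rb')); im=c['img']; hsv=cv2.cvtColor(im,cv2.COLOR_RGB2HSV)
def big(m,box):
    x0,y0,x1,y1=box; k=np.zeros(m.shape,np.uint8); k[y0:y1,x0:x1]=m[y0:y1,x0:x1]
    return max(cv2.findContours(k,cv2.RETR_EXTERNAL,cv2.CHAIN_APPROX_NONE)[0],key=cv2.contourArea)
print('stand px',im[260,470],im[260,430],im[300,470],im[330,225],im[300,195])
def rect(P):
    r=cv2.minAreaRect((P[:,:2]*1000).astype(np.float32)); return np.round(r[0],1),np.round(r[1],1),round(r[2],1)
g=im.max(2)
m=((g<105)&(g>55)).astype(np.uint8)*255
m=cv2.morphologyEx(m,cv2.MORPH_CLOSE,np.ones((9,9)))
ct=big(m,(405,205,510,290))[:,0]; print('stand',rect(onz(c,ct,.062)))
m=((im.min(2)>165)).astype(np.uint8)*255
ct=big(m,(150,235,255,355))[:,0]; print('board',rect(onz(c,ct,.012)))
o=((hsv[:,:,0]<14)&(hsv[:,:,1]>180)&(hsv[:,:,2]>120)).astype(np.uint8)*255
for n in ['top','scene']:
    cc=pickle.load(open(n+'0.pkl','rb')); h=cv2.cvtColor(cc['img'],cv2.COLOR_RGB2HSV)
    o=((h[:,:,0]<14)&(h[:,:,1]>170)&(h[:,:,2]>100)).astype(np.uint8)*255
    box=(420,220,500,270) if n=='top' else (200,330,280,390)
    q=big(o,box)[:,0]; print(n,'orange',cv2.boundingRect(q),rect(onz(cc,q,.127)))
    print(onz(cc,[[469.5,244]] if n=='top' else [[231.5,350]],.127))
s=cv2.resize(im[225:355,150:260],None,fx=4,fy=4,interpolation=cv2.INTER_CUBIC); t=cv2.resize(im[200:300,410:510],None,fx=4,fy=4,interpolation=cv2.INTER_CUBIC)
t=cv2.copyMakeBorder(t,0,s.shape[0]-t.shape[0],0,0,cv2.BORDER_CONSTANT)
cv2.imwrite('pics/crop.png',np.hstack([s[:,:400],t])[:,:,::-1])
c=read_camera('wrist'); print(np.round(c['world_from_camera'],3).tolist(),c['fx'])
```

```text
stand px [113 109 109] [57 54 54] [149 145 142] [187 187 195] [176 143  88]
stand (array([ 567.2, -169.2]), array([89.7, 13.8]), 8.6)
board (array([505.5, 219.5]), array([157.4, 128.6]), 3.9)
top orange (465, 239, 10, 10) (array([ 576.9, -220.4]), array([14.1,  9.6]), 32.1)
[[ 0.57544973 -0.2193794   0.127     ]]
scene orange (224, 346, 12, 12) (array([ 577.3, -220.1]), array([14.9, 15.1]), 26.2)
[[ 0.57876119 -0.21711068  0.127     ]]
[[0.311, 0.917, 0.25, 0.23], [-0.951, 0.3, 0.08, -0.478], [-0.002, -0.263, 0.965, 0.385], [0.0, 0.0, 0.0, 1.0]] 379.1807083715645
```

View pics/crop.png

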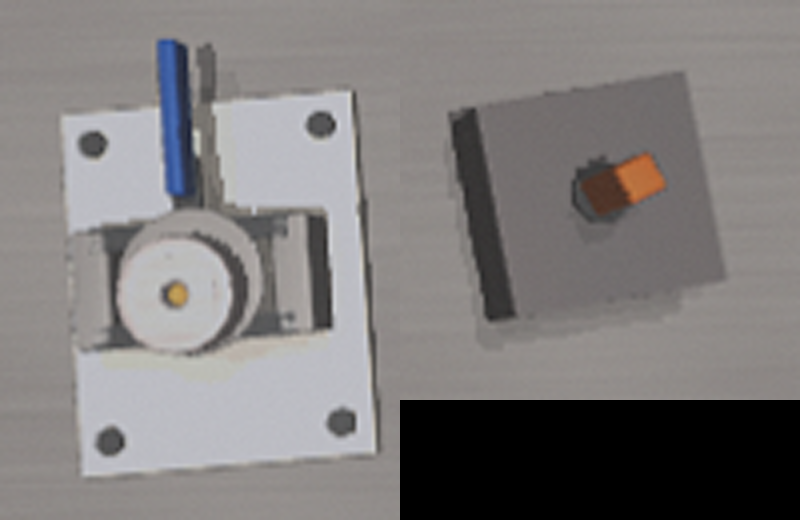

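In the crop, the brass pin end and bore show at about (177,292), top image (194,298). The handle's top face is at about (640,178), turned roughly 23°. I'll move above the punch for a close look.

Request:
arm_command --pt "15 10 0" --pt "34 23 0" --pt "34 23 0" --pt "34 23 0" --pt "34 23 0" --pt "34 23 0" --pt "34 23 0" --pt "34 23 0" --pt "34 23 0" --pt "34 23 0" --pt "34 23 0" --pt "34 23 0" --pt "25 16 0" --pt "0 0 0" --pt "0 0 0" --spin '[0,0,0,0,0,1,1,1,1,1,0,0,0,0,0]' --jaw 1 --squeeze 60

```text
time: 1.65
tool_pos: [0.5772, -0.2197, 0.404]
tool_rot: [-3.141, 0.001, 0.404]
contact_force: [-0.8, -0.4, 0.3]
opening: 0.0919
grip_force: 0.0
```

Run:
```python
from h import *
import pickle
s=observe(); print(s['time'],s['tool_pos'],s['tool_rot'],s['contact_force'])
c=read_camera('wrist'); pickle.dump(c,open('w1.pkl','wb')); save(c,'pics/w1.png')
print(proj(c,[[.577,-.22,.127],[.577,-.22,.062]]))
```

```text
1.65 [ 0.57718832 -0.21967139  0.40398903] [-3.14083684e+00  1.25374978e-03  4.04417048e-01] [-0.77958418 -0.4351758   0.33753338]
[[318.63418483 238.96190376]
 [318.72157602 219.18057547]]
```

View pics/w1.png

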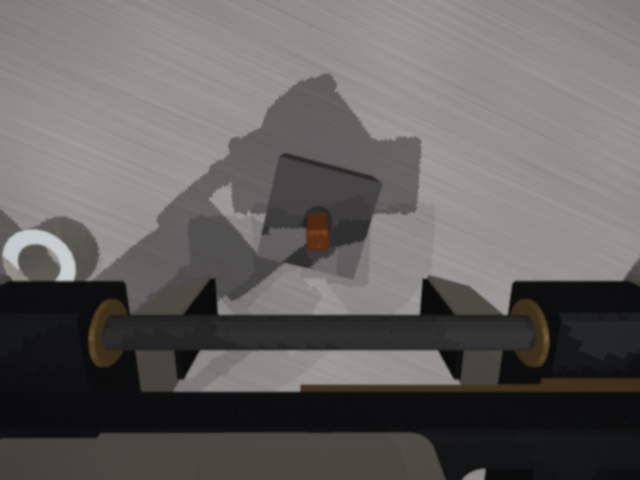

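The wrist view shows the handle square to the fingers at about (318,232), with the stand's top around (320,215). Next I'll measure its exact centre, the turn and the stand's yaw.

Run:
```python
from h import *
import pickle
c=pickle.load(open('w1.pkl','rb')); h=cv2.cvtColor(c['img'],cv2.COLOR_RGB2HSV)
o=((h[:,:,0]<14)&(h[:,:,1]>150)&(h[:,:,2]>50)).astype(np.uint8)*255
print(h[205:255:3,318].tolist())
for lo in (50,100,115):
    m=(o>0)&(h[:,:,2]>lo); m[:190]=0;m[270:]=0;m[:,:290]=0;m[:,350:]=0
    ct=max(cv2.findContours(m.astype(np.uint8),0,1)[0],key=cv2.contourArea)[:,0]
    P=onz(c,ct,.127)*1000; print(lo,cv2.boundingRect(ct),cv2.minAreaRect(P[:,:2].astype(np.float32)))
# left and right edges of handle per row
e=[]
for r in range(214,250,3):
    x=np.where(o[r,290:350])[0]+290
    if len(x): e.append((r,x[0],x[-1]))
print(e)
print(onz(c,[[282,155],[379,181],[356,279],[262,250]],.062)*1000)
```

```text
[[0, 8, 65], [105, 11, 46], [0, 6, 45], [11, 190, 74], [11, 199, 77], [12, 205, 77], [11, 199, 78], [11, 196, 78], [12, 201, 89], [11, 192, 114], [11, 193, 99], [11, 193, 91], [12, 196, 91], [11, 195, 98], [11, 191, 100], [9, 119, 75], [165, 8, 61]]
50 (307, 213, 22, 37) ((581.8396606445312, -217.04319763183594), (25.994653701782227, 14.877571105957031), 23.19763946533203)
100 (307, 230, 20, 6) ((580.7281494140625, -216.7826690673828), (3.617741346359253, 13.324638366699219), 23.193300247192383)Traceback (most recent call last):
  File "<stdin>", line 8, in <module>
ValueError: max() iterable argument is empty
```

Request:
arm_command --pt "0 0 -20" --pt "0 0 -30" --pt "0 0 -30" --pt "0 0 -30" --pt "0 0 -25" --pt "0 0 -11" --pt "0 0 0" --pt "0 0 0" --spin '[0,0,0,0,0,0,0,0]'

```text
time: 2.5
tool_pos: [0.5771, -0.2207, 0.26]
tool_rot: [3.14, -0.001, 0.402]
contact_force: [-0.4, 0.1, -0.0]
opening: 0.0915
grip_force: 0.0
```

Request:
arm_command --pt "0 0 0" --pt "0 0 0" --pt "0 0 0" --pt "0 0 0" --pt "0 0 0" --pt "0 0 0" --pt "0 0 0" --pt "0 0 0" --pt "0 0 0" --pt "0 0 0" --spin '[0,0,0,0,0,0,0,0,0,0]' --jaw -1 --squeeze 60

```text
time: 3.5
tool_pos: [0.5771, -0.22, 0.2587]
tool_rot: [-3.141, 0.0, 0.403]
contact_force: [-0.4, 0.6, 0.1]
opening: 0.0163
grip_force: 1.5
```

Run:
```python
from h import *
s=observe(); print(s['time'],s['tool_pos'],s['tool_rot'],s['contact_force'],s['torque'],s['opening'],s['grip_force'])
```

```text
3.5 [ 0.5770563  -0.21995934  0.25870508] [-3.14141074e+00  4.22927427e-05  4.03019541e-01] [-0.4171565   0.56698503  0.07921498] [0.20259563 0.10320875 0.04814254] 0.016324995175739883 1.4796132780611515
```

Request:
arm_command --pt "0 0 0" --pt "0 0 0" --pt "0 0 0" --pt "0 0 5" --pt "0 0 10" --pt "0 0 20" --pt "0 0 25" --pt "0 0 25" --pt "0 0 25" --pt "0 0 20" --pt "0 0 5" --pt "0 0 0" --spin '[0,0,0,0,0,0,0,0,0,0,0,0]'

```text
time: 4.7
tool_pos: [0.577, -0.22, 0.3948]
tool_rot: [3.14, -0.001, 0.403]
contact_force: [0.5, 0.5, -1.6]
opening: 0.0155
grip_force: 60.0
```

Run:
```python
from h import *
import pickle
s=observe(); print(s['time'],s['tool_pos'],s['tool_rot'],s['contact_force'],s['opening'],s['grip_force'])
c=pickle.load(open('top0.pkl','rb')); im=c['img']; 
h=cv2.cvtColor(im,cv2.COLOR_RGB2HSV)
print(im[292:305,188:202].min(2)); print(h[292:305,188:202,1])
for n,b in (('top',(188,292,201,305)),('scene',(312,122,332,138))):
    c=pickle.load(open(n+'0.pkl','rb')); h=cv2.cvtColor(c['img'],cv2.COLOR_RGB2HSV); g=c['img'].min(2).astype(float)
    x0,y0,x1,y1=b; w=g[y0:y1,x0:x1]; w=np.clip(np.percentile(w,75)-w-25,0,None)
    if n=='scene': print(g[y0:y1,x0:x1].astype(int))
    yy,xx=np.mgrid[y0:y1,x0:x1]; u=(w*xx).sum()/w.sum(); v=(w*yy).sum()/w.sum()
    print(n,u,v,onz(c,[[u,v]],.09)*1000)
```

```text
4.7 [ 0.57701186 -0.22002191  0.39475718] [ 3.13987802e+00 -1.21616491e-03  4.03063462e-01] [ 0.46266006  0.45718073 -1.568351  ] 0.015526941276989165 59.99979078769684
[[186 186 185 187 187 187 187 188 187 189 189 187 190 188]
 [188 189 189 188 189 190 189 189 188 188 187 188 189 188]
 [187 187 190 191 182 173 173 182 188 188 187 186 189 189]
 [185 187 184 173 147 122 125 150 177 187 186 187 187 187]
 [188 190 157 123  97  81  84  98 144 183 189 187 189 187]
 [189 188 119  79  77  85  87  78 115 177 189 187 189 187]
 [190 178 126  77  83  88  90  84  95 168 186 187 187 187]
 [188 174 125  77  79  89  87  83  98 173 187 189 188 187]
 [184 182 144 102  84  82  81  88 131 182 186 185 186 187]
 [183 186 179 150 112 104 101 127 169 185 187 189 188 189]
 [185 188 191 179 164 161 160 171 188 188 190 187 188 187]
 [187 188 187 190 190 192 190 188 189 190 187 186 187 188]
 [190 187 188 188 189 188 188 187 188 187 188 189 189 188]]
[[  3   1   1   1   1   1   1   0   4   3   3   4   4   3]
 [  1   1   4   3   4   3   4   4   4   5   4   4   4   5]
 [  1   1   0   0   0   1   1   1   3   4   1
[... 1436 characters left out ...]
55 155
  144 158]
 [155 156 158 158 159 157 155 159 148 144 143 146 150 162 160 155 155 156
  152 159]
 [175 173 161 157 158 154 155 160 164 164 162 161 162 161 157 154 154 141
  157 161]
 [167 162 163 160 157 155 160 161 161 160 158 158 160 159 155 152 169 161
  160 161]
 [154 157 160 161 141 125 138 159 160 158 157 160 160 156 153 167 176 166
  161 165]
 [133 162 164 162 151 145 147 139 154 164 158 159 158 163 168 176 166 163
  166 145]
 [ 81 121 160 168 160 158 158 155 160 160 156 158 164 166 171 166 168 171
  144  93]
 [ 62  76  97 126 160 162 169 168 164 160 160 160 164 166 174 150 145 109
   87  68]]
scene 321.27448453608247 131.02448453608247 [[503.87947388 212.38200064  90.        ]]
```

Request:
arm_command --pt "-3 15 0" --pt "-6 36 0" --pt "-6 36 0" --pt "-6 36 0" --pt "-6 36 0" --pt "-6 36 0" --pt "-6 36 0" --pt "-6 36 0" --pt "-6 36 0" --pt "-6 36 0" --pt "-7 36 0" --pt "-7 36 0" --pt "-5 28 0" --pt "0 0 0" --pt "0 0 0" --pt "0 0 0" --spin '[0,0,0,0,0,0,0,0,0,0,0,0,0,0,0,0]'

```text
time: 6.3
tool_pos: [0.5008, 0.2185, 0.3931]
tool_rot: [3.141, 0.002, 0.403]
contact_force: [0.3, -0.3, -1.2]
opening: 0.0158
grip_force: 60.0
```

Run:
```python
from h import *
import pickle
s=observe(); print(s['time'],s['tool_pos'],s['tool_rot'],s['contact_force'])
for n in ('top','wrist'):
    c=read_camera(n); pickle.dump(c,open(n+'2.pkl','wb'))
t=s['tool_pos']; tip=[t[0],t[1],t[2]-.2517]
print(proj(c,[tip,[.5003,.2194,.09]]))
save(c,'pics/w2.png')
u,v=proj(c,tip)[0].astype(int)
c0=pickle.load(open('scene0.pkl','rb')); print(onz(c0,[[322,128.5]],.09),proj(c0,[.5003,.2194,.09]))
cv2.imwrite('pics/w2c.png',cv2.resize(c['img'][v-80:v+70,u-100:u+100],None,fx=4,fy=4,interpolation=cv2.INTER_CUBIC)[:,:,::-1]); print(u-100,v-80)
```

```text
6.3 [0.50083313 0.21847991 0.39306179] [3.14143740e+00 1.55784478e-03 4.02702930e-01] [ 0.30166555 -0.31739912 -1.19514455]
[[317.32403093 249.0572203 ]
 [316.19142659 229.89109221]]
[[0.50241395 0.21847314 0.09      ]] [[321.14368317 127.78446736]]
217 169
```

View pics/w2c.png

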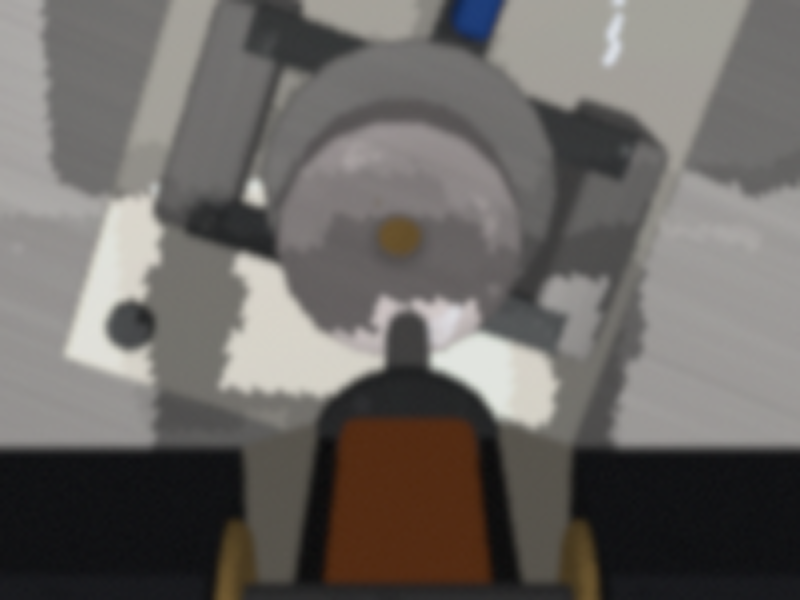

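The wrist crop shows the brass pin end at (399,236) and the punch tip at about (408,330), with the tip still about 50 mm above the barrel. I'll move back and lower the tip next to the bore, for a relative reading with little parallax.

Request:
arm_command --pt "-6 -3 -10" --pt "-7 -3 -20" --pt "0 0 -12" --pt "0 0 -3" --pt "0 0 0" --pt "0 0 0" --spin '[0,0,0,0,0,0]'

```text
time: 7.0
tool_pos: [0.4886, 0.213, 0.3494]
tool_rot: [3.141, -0.001, 0.403]
contact_force: [-1.0, 0.0, -0.9]
opening: 0.0157
grip_force: 60.0
```

Run:
```python
from h import *
import pickle
s=observe(); print(s['time'],s['tool_pos'],s['tool_rot'],s['contact_force'])
c=read_camera('wrist'); pickle.dump(c,open('wrist3.pkl','wb'))
t=s['tool_pos']; tip=[t[0],t[1],t[2]-.2517]
print(proj(c,[tip,[.5003,.2194,.09],[.5024,.2185,.09]]))
u,v=proj(c,tip)[0].astype(int)
cv2.imwrite('pics/w3c.png',cv2.resize(c['img'][v-60:v+40,u-65:u+65],None,fx=6,fy=6,interpolation=cv2.INTER_CUBIC)[:,:,::-1]); print(u-65,v-60)
```

```text
7.0 [0.48861012 0.21296758 0.34937884] [ 3.14131167e+00 -1.29163730e-03  4.02781015e-01] [-0.99952374  0.00972348 -0.8577021 ]
[[317.80340885 249.95722879]
 [315.76632616 226.99342296]
 [318.30397039 224.62699005]]
252 189
```

View pics/w3c.png

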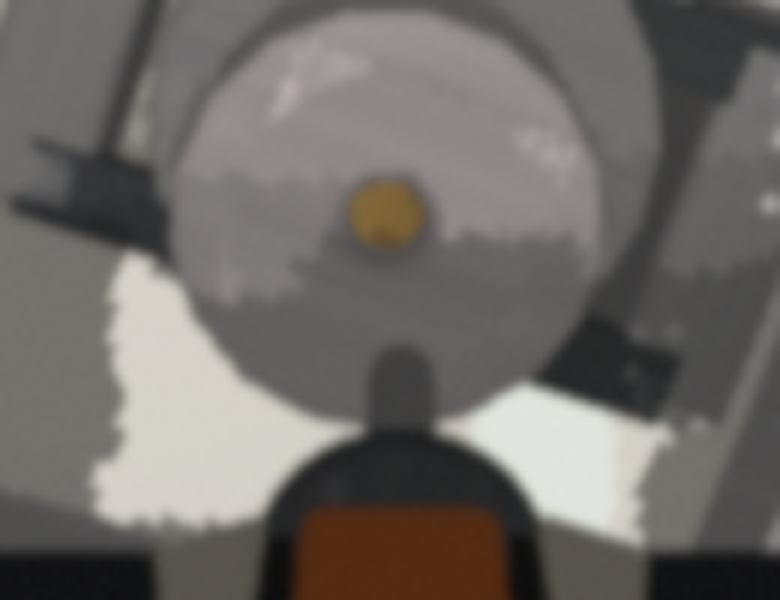

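The crop shows the bore and brass centred at about (388,215), concentric with the barrel top, and the tip disc centred at about (400,377). I'll convert both to a relative offset.

Run:
```python
from h import *
import pickle
c=pickle.load(open('wrist3.pkl','rb')); im=c['img']; g=cv2.cvtColor(im,cv2.COLOR_RGB2HSV)
m=(g[:,:,1]>110)&(g[:,:,2]>60); m[:205]=0; m[245:]=0; m[:,:295]=0; m[:,340:]=0
yy,xx=np.nonzero(m); b=[xx.mean(),yy.mean()]; print('brass',b,len(xx))
rim=[252+388/6-.5,189+215/6-.5]; tip=[252+400/6-.5,189+377/6-.5]
# barrel top disc from edge of disc (upper arc) fit
pr=onz(c,[rim],.09)[0]; pb=onz(c,[b],.082)[0]; pt=onz(c,[tip],.0977)[0]
print('rim',pr,'brass',pb,'tip',pt); print('d rim',(pr-pt)*1000,'d brass',(pb-pt)*1000)
```

```text
brass [np.float64(315.95238095238096), np.float64(224.3095238095238)] 84
rim [0.50203589 0.21985333 0.09      ] brass [0.50027562 0.21931871 0.082     ] tip [0.4878599  0.21239541 0.0977    ]
d rim [14.17599172  7.45791869 -7.7       ] d brass [ 12.41572247   6.9233065  -15.7       ]
```

Request:
arm_command --pt "6 3 0" --pt "7.5 4 0" --pt "0 0 -2" --pt "0 0 -2" --pt "0 0 -1" --pt "0 0 0" --pt "0 0 0" --spin '[0,0,0,0,0,0,0]'

```text
time: 7.75
tool_pos: [0.5015, 0.2199, 0.3437]
tool_rot: [3.142, 0.0, 0.403]
contact_force: [-0.2, -0.5, -0.9]
opening: 0.0156
grip_force: 60.0
```

Request:
arm_command --pt "0 0 -0.5" --pt "0 0 -0.5" --pt "0 0 -0.5" --pt "0 0 -0.5" --pt "0 0 -0.5" --pt "0 0 0" --spin '[0,0,0,0,0,0]'

```text
time: 8.35
tool_pos: [0.5016, 0.22, 0.3412]
tool_rot: [3.142, 0.0, 0.403]
contact_force: [0.0, -0.2, -0.9]
opening: 0.0157
grip_force: 60.0
```

Request:
arm_command --pt "0 0 -0.5" --pt "0 0 -0.5" --pt "0 0 -0.5" --pt "0 0 0" --spin '[0,0,0,0]'

```text
time: 8.75
tool_pos: [0.5016, 0.2199, 0.3396]
tool_rot: [3.142, 0.0, 0.403]
contact_force: [-0.5, 0.2, -0.9]
opening: 0.016
grip_force: 60.0
```

Request:
arm_command --pt "0 0 -0.5" --pt "0 0 -0.5" --pt "0 0 -0.5" --pt "0 0 0" --spin '[0,0,0,0]'

```text
time: 9.15
tool_pos: [0.5016, 0.2199, 0.3381]
tool_rot: [3.142, 0.0, 0.403]
contact_force: [-0.6, 0.4, -1.8]
opening: 0.0157
grip_force: 60.0
```

Request:
arm_command --pt "0 0 -0.5" --pt "0 0 -0.5" --pt "0 0 -0.5" --pt "0 0 0" --spin '[0,0,0,0]'

```text
time: 9.55
tool_pos: [0.5015, 0.22, 0.3366]
tool_rot: [3.142, 0.0, 0.403]
contact_force: [1.1, -0.1, -1.2]
opening: 0.0157
grip_force: 60.0
```

Request:
arm_command --pt "0 0 -0.5" --pt "0 0 -0.5" --pt "0 0 -0.5" --pt "0 0 0" --spin '[0,0,0,0]'

```text
time: 9.95
tool_pos: [0.5016, 0.22, 0.3351]
tool_rot: [3.142, 0.0, 0.403]
contact_force: [0.3, 0.3, -1.1]
opening: 0.0156
grip_force: 60.0
```

Request:
arm_command --pt "0 0 -0.5" --pt "0 0 -0.5" --pt "0 0 -0.5" --pt "0 0 -0.5" --spin '[0,0,0,0]'

```text
time: 10.35
tool_pos: [0.5016, 0.22, 0.3338]
tool_rot: [3.141, -0.001, 0.403]
contact_force: [-1.0, -0.8, 7.2]
opening: 0.0156
grip_force: 60.0
```

Request:
arm_command --pt "0 0 -0.5" --pt "0 0 -0.5" --pt "0 0 -0.5" --pt "0 0 -0.5" --spin '[0,0,0,0]'

```text
time: 10.75
tool_pos: [0.5015, 0.22, 0.3325]
tool_rot: [3.141, -0.001, 0.403]
contact_force: [-2.2, -0.5, 8.1]
opening: 0.0156
grip_force: 60.0
```

Request:
arm_command --pt "0 0 -0.5" --pt "0 0 -0.5" --pt "0 0 -0.5" --pt "0 0 -0.5" --spin '[0,0,0,0]'

```text
time: 11.15
tool_pos: [0.5015, 0.22, 0.3305]
tool_rot: [3.141, -0.001, 0.403]
contact_force: [-2.4, -0.6, 8.5]
opening: 0.0156
grip_force: 60.0
```

Request:
arm_command --pt "-0.3 0 -1" --pt "0 0 -1" --pt "0 0 -1" --pt "0 0 -1" --pt "0 0 -1" --pt "0 0 -1" --pt "0 0 -1" --pt "0 0 -1" --spin '[0,0,0,0,0,0,0,0]'

```text
time: 11.95
tool_pos: [0.5014, 0.22, 0.3227]
tool_rot: [3.141, -0.002, 0.403]
contact_force: [-2.7, -1.2, 9.3]
opening: 0.0159
grip_force: 60.0
```

Request:
arm_command --pt "0 0 -1" --pt "0 0 -1" --pt "0 0 -1" --pt "0 0 -1" --pt "0 0 -1" --pt "0 0 -1" --pt "0 0 -1" --pt "0 0 -1" --spin '[0,0,0,0,0,0,0,0]'

```text
time: 12.75
tool_pos: [0.5014, 0.22, 0.3147]
tool_rot: [3.141, -0.002, 0.403]
contact_force: [-2.4, -0.5, 9.4]
opening: 0.0156
grip_force: 60.0
```

Request:
arm_command --pt "0 0 -1" --pt "0 0 -1" --pt "0 0 -1" --pt "0 0 -1" --pt "0 0 -1" --pt "0 0 -1" --pt "0 0 -1" --spin '[0,0,0,0,0,0,0]'

```text
time: 13.45
tool_pos: [0.5014, 0.22, 0.3077]
tool_rot: [3.141, -0.002, 0.403]
contact_force: [-2.0, 0.1, 9.3]
opening: 0.0157
grip_force: 60.0
```

Steady push at about 10 N. I'll approach the hard stop more slowly.

Request:
arm_command --pt "0 0 -0.5" --pt "0 0 -0.5" --pt "0 0 -0.5" --pt "0 0 -0.5" --pt "0 0 -0.5" --pt "0 0 -0.5" --spin '[0,0,0,0,0,0]'

```text
time: 14.05
tool_pos: [0.5014, 0.22, 0.3045]
tool_rot: [3.141, -0.002, 0.403]
contact_force: [-2.2, -0.1, 8.0]
opening: 0.0158
grip_force: 60.0
```

Request:
arm_command --pt "0 0 -0.5" --pt "0 0 -0.5" --pt "0 0 -0.5" --spin '[0,0,0]'

```text
time: 14.35
tool_pos: [0.5014, 0.22, 0.303]
tool_rot: [3.141, -0.002, 0.403]
contact_force: [-1.8, -1.3, 8.6]
opening: 0.0157
grip_force: 60.0
```

Request:
arm_command --pt "0 0 -0.3" --pt "0 0 -0.3" --pt "0 0 -0.3" --spin '[0,0,0]'

```text
time: 14.65
tool_pos: [0.5014, 0.22, 0.3021]
tool_rot: [3.141, -0.002, 0.403]
contact_force: [-1.6, -0.1, 8.3]
opening: 0.0159
grip_force: 60.0
```

Request:
arm_command --pt "0 0 -0.3" --pt "0 0 -0.3" --pt "0 0 -0.3" --spin '[0,0,0]'

```text
time: 14.95
tool_pos: [0.5014, 0.22, 0.3012]
tool_rot: [3.141, -0.002, 0.403]
contact_force: [-2.1, -1.1, 7.4]
opening: 0.0159
grip_force: 60.0
```

Request:
arm_command --pt "0 0 -0.2" --pt "0 0 -0.2" --spin '[0,0]'

```text
time: 15.15
tool_pos: [0.5014, 0.22, 0.3007]
tool_rot: [3.141, -0.002, 0.403]
contact_force: [-2.1, -1.4, 8.4]
opening: 0.0156
grip_force: 60.0
```

Request:
arm_command --pt "0 0 -0.2" --pt "0 0 -0.2" --spin '[0,0]'

```text
time: 15.35
tool_pos: [0.5014, 0.22, 0.3004]
tool_rot: [3.141, -0.002, 0.403]
contact_force: [-2.1, -0.8, 9.5]
opening: 0.0158
grip_force: 60.0
```

Request:
arm_command --pt "0 0 -0.2" --pt "0 0 -0.2" --spin '[0,0]'

```text
time: 15.55
tool_pos: [0.5014, 0.22, 0.3003]
tool_rot: [3.141, -0.002, 0.403]
contact_force: [-3.5, -1.3, 11.6]
opening: 0.0159
grip_force: 60.0
```

Request:
arm_command --pt "0 0 -0.2" --pt "0 0 -0.2" --spin '[0,0]'

```text
time: 15.75
tool_pos: [0.5014, 0.22, 0.3003]
tool_rot: [3.141, -0.002, 0.403]
contact_force: [-3.1, -1.2, 14.2]
opening: 0.016
grip_force: 60.0
```

The tool has stopped at z = 0.3003, the expected hard-stop height, and the force is rising with no motion. The pin is down, so I'll lift straight out.

Request:
arm_command --pt "0 0 0" --pt "0 0 2" --pt "0 0 5" --pt "0 0 8" --pt "0 0 10" --pt "0 0 10" --pt "0 0 10" --pt "0 0 10" --pt "0 0 10" --pt "0 0 10" --pt "0 0 10" --pt "0 0 8" --pt "0 0 3" --pt "0 0 0" --pt "0 0 0" --spin '[0,0,0,0,0,0,0,0,0,0,0,0,0,0,0]'

```text
time: 17.25
tool_pos: [0.5012, 0.2199, 0.3939]
tool_rot: [3.142, 0.001, 0.403]
contact_force: [0.3, 0.5, -2.0]
opening: 0.0161
grip_force: 60.0
```

Run:
```python
from h import *
import pickle
s=observe(); t=s['tool_pos']; print(s['time'],t,s['tool_rot'],s['contact_force'])
c=read_camera('wrist'); pickle.dump(c,open('wrist4.pkl','wb'))
tip=[t[0],t[1],t[2]-.2517]; print(proj(c,tip))
u,v=proj(c,tip)[0].astype(int); print(u-65,v-60)
cv2.imwrite('pics/w4c.png',cv2.resize(c['img'][v-60:v+40,u-65:u+65],None,fx=6,fy=6,interpolation=cv2.INTER_CUBIC)[:,:,::-1])
```

```text
17.25 [0.50117776 0.21994946 0.39394002] [3.14157115e+00 8.01421558e-04 4.03083335e-01] [ 0.32902545  0.52003553 -1.96630151]
[[317.90687702 249.14694816]]
252 189
```

View pics/w4c.png

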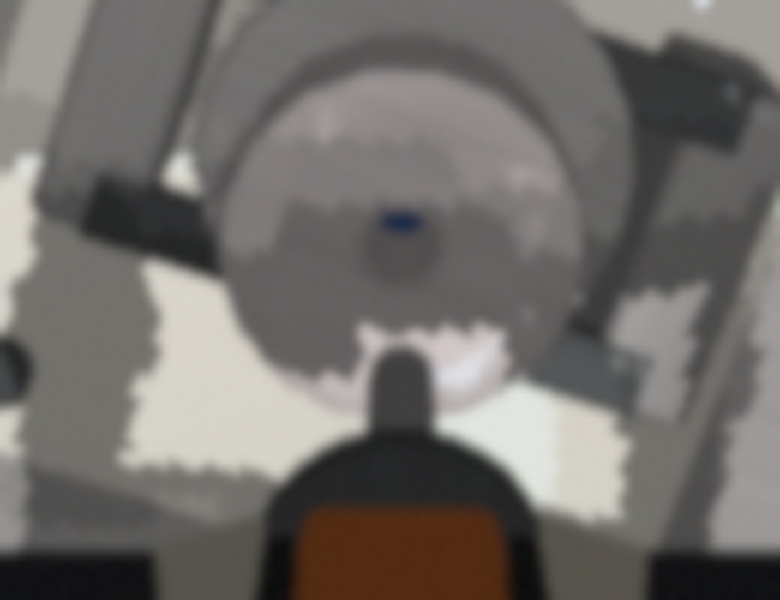

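The bore at (400,240) now shows only blue, so the pin is out. The tip at (400,378) sits unchanged in the grip. Returning to the stand.

Request:
arm_command --pt "3 -15 0" --pt "6 -36 0" --pt "6 -36 0" --pt "6 -36 0" --pt "6 -36 0" --pt "6 -36 0" --pt "6 -36 0" --pt "6 -36 0" --pt "6 -36 0" --pt "6 -36 0" --pt "7 -36 0" --pt "7 -36 0" --pt "5 -28 0" --pt "0 0 0" --pt "0 0 0" --pt "0 0 0" --spin '[0,0,0,0,0,0,0,0,0,0,0,0,0,0,0,0]'

```text
time: 18.9
tool_pos: [0.577, -0.2187, 0.3941]
tool_rot: [-3.141, 0.0, 0.403]
contact_force: [1.2, 0.3, -1.2]
opening: 0.0151
grip_force: 60.0
```

Request:
arm_command --pt "0 -1.2 -10" --pt "0 0 -20" --pt "0 0 -20" --pt "0 0 -15" --pt "0 0 -8" --pt "0 0 0" --pt "0 0 0" --spin '[0,0,0,0,0,0,0]'

```text
time: 19.6
tool_pos: [0.5775, -0.22, 0.3218]
tool_rot: [3.141, -0.0, 0.404]
contact_force: [-1.2, 0.0, -0.4]
opening: 0.0157
grip_force: 60.0
```

Request:
arm_command --pt "0 0 -2" --pt "0 0 -2" --pt "0 0 -2" --pt "0 0 -2" --pt "0 0 0" --spin '[0,0,0,0,0]'

```text
time: 20.1
tool_pos: [0.5772, -0.2202, 0.313]
tool_rot: [-3.141, 0.0, 0.403]
contact_force: [0.2, -0.1, -0.3]
opening: 0.0156
grip_force: 60.0
```

Request:
arm_command --pt "0 0 -2" --pt "0 0 -2" --pt "0 0 -2" --pt "0 0 -2" --spin '[0,0,0,0]'

```text
time: 20.5
tool_pos: [0.5773, -0.2202, 0.3051]
tool_rot: [-3.142, 0.0, 0.403]
contact_force: [-0.9, -0.1, -1.3]
opening: 0.0158
grip_force: 60.0
```

The shank is entering the hole without any contact force. I'll lower to about 3 mm above the seat, then finish gently.

Request:
arm_command --pt "0 0 -5" --pt "0 0 -6" --pt "0 0 -6" --pt "0 0 -6" --pt "0 0 -6" --pt "0 0 -6" --pt "0 0 -5" --pt "0 0 -3" --pt "0 0 0" --spin '[0,0,0,0,0,0,0,0,0]'

```text
time: 21.4
tool_pos: [0.5772, -0.2202, 0.2618]
tool_rot: [-3.141, 0.001, 0.403]
contact_force: [-0.7, -0.7, -0.8]
opening: 0.0158
grip_force: 60.0
```

Request:
arm_command --pt "0 0 -0.5" --pt "0 0 -0.5" --pt "0 0 -0.5" --pt "0 0 -0.5" --pt "0 0 0" --spin '[0,0,0,0,0]'

```text
time: 21.9
tool_pos: [0.5773, -0.2202, 0.2604]
tool_rot: [3.141, -0.0, 0.403]
contact_force: [-0.0, -0.3, -1.2]
opening: 0.0156
grip_force: 60.0
```

Request:
arm_command --pt "0 0 -0.5" --pt "0 0 -0.5" --pt "0 0 0" --spin '[0,0,0]'

```text
time: 22.2
tool_pos: [0.5773, -0.2202, 0.2593]
tool_rot: [-3.142, 0.0, 0.403]
contact_force: [0.3, -0.7, -1.0]
opening: 0.0157
grip_force: 60.0
```

Request:
arm_command --pt "0 0 -0.3" --pt "0 0 -0.3" --pt "0 0 0" --spin '[0,0,0]'

```text
time: 22.5
tool_pos: [0.5773, -0.2202, 0.2588]
tool_rot: [3.141, -0.0, 0.403]
contact_force: [-0.0, -0.4, -0.9]
opening: 0.0157
grip_force: 60.0
```

Request:
arm_command --pt "0 0 -0.3" --pt "0 0 -0.3" --pt "0 0 0" --spin '[0,0,0]'

```text
time: 22.8
tool_pos: [0.5773, -0.2202, 0.2587]
tool_rot: [3.141, -0.0, 0.403]
contact_force: [-1.7, 1.1, 5.7]
opening: 0.0158
grip_force: 60.0
```

Seated: contact at the original height, about 6 N. I'll release, let it settle and back straight up.

Request:
arm_command --pt "0 0 0" --pt "0 0 0" --pt "0 0 0" --pt "0 0 0" --pt "0 0 0" --pt "0 0 0" --pt "0 0 0" --pt "0 0 0" --pt "0 0 0" --pt "0 0 0" --spin '[0,0,0,0,0,0,0,0,0,0]' --jaw 1

```text
time: 23.8
tool_pos: [0.5773, -0.2202, 0.2581]
tool_rot: [3.141, -0.0, 0.403]
contact_force: [-0.7, 1.3, -0.2]
opening: 0.0896
grip_force: 0.0
```

Request:
arm_command --pt "0 0 5" --pt "0 0 15" --pt "0 0 25" --pt "0 0 30" --pt "0 0 30" --pt "0 0 25" --pt "0 0 15" --pt "0 0 0" --pt "0 0 0" --spin '[0,0,0,0,0,0,0,0,0]'

```text
time: 24.7
tool_pos: [0.5771, -0.2201, 0.4029]
tool_rot: [-3.142, 0.0, 0.403]
contact_force: [0.2, -0.1, -0.0]
opening: 0.092
grip_force: 0.0
```

Run:
```python
from h import *
s=observe(); print(s['time'],s['tool_pos'],s['contact_force'],s['opening'])
c=read_camera('wrist'); d=read_camera('scene')
a=cv2.resize(c['img'][140:300,240:400],(500,500)); b=cv2.resize(d['img'][310:430,180:300],(300,300)); b=cv2.copyMakeBorder(b,0,200,0,0,cv2.BORDER_CONSTANT)
cv2.imwrite('pics/end.png',np.hstack([a,b])[:,:,::-1])
```

```text
24.7 [ 0.57710172 -0.22014904  0.40286592] [ 0.15288193 -0.10010983 -0.02448478] 0.09195501930110113
```

View pics/end.png

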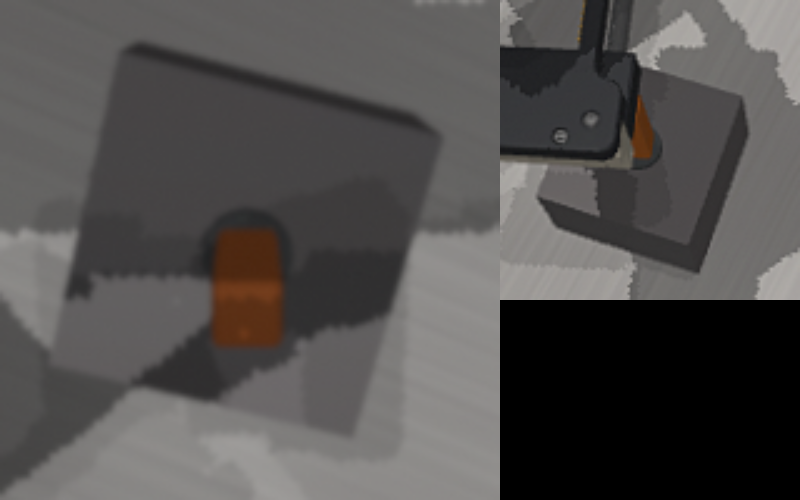

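The picture shows the punch upright, with the collar on the stand's top at about (247,245) and the fingers clear of it.

```bash
python3 -c "
from cell import *
print(hand_in())"
```

```text
the job is handed in; nothing more can be done
None
```

I pressed the pin down to its hard stop at about 10 N (15 N at the stop), put the punch back upright on its collar in the stand, and handed the job in at about 25 s; no verdict was returned.

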